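# Pop open the burner-parts case

## Robot

A 6-joint arm with a two-finger parallel gripper is mounted at the origin on the work surface. World frame = base frame: x ahead of the robot, y to its left, z up, the work surface at z = 0. Lengths are in m, angles in rad, forces in N, time in s.
With the tool pointing down it reaches from about 0.3 to 0.825 m from the base axis. Payload 5.4 kg.
Tool frame: the origin (TCP) lies at the very end of the fingers, on their centre line; the grasp point (between the pads) lies 19 mm behind it; z points along the fingers, y is the line along which they close (so a half turn about z gives the same grasp; the last joint's range is limited). The gripper opens to 92 mm and grips with 3 to 60 N. Pads are 20 mm wide; open, the fingers measure 128 mm over their backs; the gripper's body (75 mm by 189 mm) begins 69 mm behind the grasp point.
Start: joints at [-1.448, 0.158, 1.597, -0, 1.386, -0.21], TCP at [0.188, -0.543, 0.215] pointing down, gripper open.
Joint ranges: [-2.91, 2.91], [-0.94, 2.29], [0.18, 2.7], [-1.29, 4.43], [0.17, 2.64], [-3, 3]. Speed limits (rad/s): [2.57, 2.57, 3.14, 3.14, 3.14, 3.14].

## Interface

Orientations are given as a rotation vector (axis times angle).
In Python, from workcell import bot gives the robot as it stands. Calls block until the motion is done:
- bot.goto(position, orientation): joint-space move of the TCP to a pose.
- bot.line_to(position, rot=None, max_speed=0.15): straight line of the TCP; rot=None keeps the orientation; max_speed is the mean speed in m/s.
- bot.set_joints(angles): joint-space move.
- bot.set_gripper(opening, newtons=None): opening from 0.0 (shut) to 1.0 (fully open); newtons is the grip in N (None keeps the last); returns when the fingers have stopped.
- bot.hold(seconds).
- bot.inverse_kinematics(position, orientation): joint angles nearest the present ones, or None.
- bot.read_camera(name): name is "side" or "top" or "wrist"; returns a dict with "pixels" (420x560x3 uint8, blue, green, red), "fx", "fy", "cx", "cy" (pixels), "R" (3x3) and "t" (3): a world point X has camera coordinates R X + t. Camera axes: x right, y down, z forward; pixel columns grow to the right and rows downward; lengths in m; the calibration is good to about 2 mm. A picture is of the moment at which its call begins. There is no depth.
A pose or a line that the arm cannot do raises bot.MotionError and nothing moves.
- bot.job_done(): hands the job in; it is judged then, once.
Readings, each from a call of its own:
- bot.current_clock(): time.
- bot.current_joints(): joint angles.
- bot.current_joint_vel(): joint speeds.
- bot.current_effort(): joint torques, N m.
- bot.current_ee_pos(): TCP position.
- bot.current_tool_rot(): TCP orientation.
- bot.current_contact_force(): force on the tool from outside, world axes, zero at the start.
- bot.current_ft_torque(): the same for the moment, N m.
- bot.current_opening(): opening from 0.0 (shut) to 1.0 (fully open).
- bot.current_grip_force(): force on a finger pad.
Only numpy, scipy, OpenCV 4.12 (cv2) and the standard library are available. Lean on these libraries where they do the work, as an engineer would, in place of code of your own. Each camera call takes 0.05 s, during which the arm holds its last target. There are 200 camera calls.

## Task

Press down the red release tab on the front of the blue parts case so that its lid springs up by itself, then push the lid gently back with the fingers until it rests fully open. Do not pick anything up, and leave the brass parts in the case and the things standing around it where they are.

Things in the scene. Friction and masses are not known exactly. Their poses are not given: they have to be found in the camera images.
- case: Blue steel parts case screwed to the bench: 120 mm deep (x), 160 mm wide (y), 60 mm high, 5 mm walls, yaw within 0.45 rad. Origin: centre of its underside. x points from the front (red tab, robot's side) to the hinge at the back, y runs along the hinge, z up. The shut lid covers it, its top 68.5 mm above the bench. A steel foot sticks out 17 mm at each side.
- tab (a joint): Red rocker tab on the case's front: 0 at rest, grows as its ledge is pressed down, stop at 0.30 rad (ledge point 11 mm lower). Spring return: about 1.5 N at the ledge point to start it, 4 N at 0.2 rad, where its nose lets go of the lid, 5.5 N at the stop. The nose hooks 5 mm over the lid's front edge, its top 75.5 mm above the bench.
- tab_press (a point): Point to press, straight down: on top of the tab's ledge, 46.5 mm above the bench at rest, 45 mm in front of the case's front wall (x = -105 mm in the case's frame). The ledge is a level plate 40 mm wide (y) and 6 mm thick; its free edge lies 17 mm farther out.
- lid (a joint): Lid angle: 0 shut (latched at the start), 1.57 upright, stop at 1.95 rad (leaning back). Let go, a spring arm lifts it within about a second to 1.0 rad, where it rests. Beyond that it is free: it falls back to 1.0 rad unless pushed past about 1.55 rad, where its own weight carries it slowly to the stop, where it stays.
- lid_lip (a point): Middle of the lower front edge of the lid (the edge farthest from the hinge); moves with the lid. Shut, 60.5 mm above the bench; at 1.0 rad about 161 mm; upright 180 mm. The lid is a flat blue plate 120 mm long, 160 mm wide, 8 mm thick, about 180 g.
- lid_hinge (a point): Middle of the hinge line, at the back edge of the case, 60.5 mm above the bench (x = 60 mm in the case's frame); the hinge runs along the case's y.
- burner_cap: Brass burner cap, 44 mm across and 24 mm high, loose in the case's +y half under the lid. Origin: centre of its underside. Stays in place.
- nozzle: Brass nozzle, 26 mm across and 32 mm high, loose in the case's -y half under the lid. Origin: centre of its underside. Stays in place.
- oil_bottle: Bystander: closed amber bottle, 56 mm across, 130 mm high, standing beside the case. Origin: centre of its underside.
- tin_cup: Bystander: open steel cup, 68 mm across, 75 mm high, standing beside the case. Origin: centre of its underside.
- burner_head: Bystander: dark stove burner head with a brass core and three prongs, 84 mm across, 59 mm high. Origin: centre of its underside.
- wrench: Bystander: steel wrench 170 mm long, lying on the bench. Origin: under its middle; its length is along its x.
Mind the look-alikes: they are no part of the job. There is more than one size of the case; the one meant has the size given above.

How it is judged:
On the way, in this order (a step that is already met when the one before it is completed fails the run):
1. the release tab is pressed down while the lid is still shut (value of joint tab above 0.12 rad and value of joint lid below 0.25 rad).
2. the lid has sprung up by itself: open more than 0.6 rad with the robot not touching it (value of joint lid between 0.6 and 1.3 rad and contact force between each of the fingers, the arm and lid below 0.2 N), for 0.1 s.
At the end, for the whole second after the job is handed in: The lid rests fully open at its stop (more than 1.8 rad) and still, the tab has sprung back (below 0.06 rad), and the two brass parts and the four bystanders are within 20 mm of where they started (value of joint lid above 1.8 rad and velocity of joint lid below 0.1 rad/s and value of joint tab below 0.06 rad and distance of each of oil_bottle, tin_cup, burner_head, wrench, burner_cap, nozzle from where it was at the start of the episode below 0.02 m); the robot touches nothing.
It fails at once if a bystander or a brass part is displaced by more than 20 mm, or lifted (distance of any of oil_bottle, tin_cup, burner_head, wrench, burner_cap, nozzle from where it was at the start of the episode above 0.02 m).
It fails at once if the lid is rammed or squeezed with more than 40 N (contact force between the fingers and lid above 40 N).
It also fails if it takes over 46 s, if anything falls off the work surface, if the arm or the gripper's body presses on something with over 40 N, if the wrist force passes 120 N, or if a joint passes its speed limit or range.

## Working session

There is one attempt and no reset: what is moved stays moved. The work goes in short steps, each a Python script; the robot and the scene stay as the last script left them, time stands still between calls to the robot, and variables do not carry over. Pictures are saved under pics/ and viewed, at most 10 in all, crops included, and the job is handed in when it is done.

```bash
mkdir -p pics; ls; cat > h.py <<'E'
import numpy as np, cv2
from workcell import bot
def cam(n):
    c=bot.read_camera(n); c["K"]=np.array([[c["fx"],0,c["cx"]],[0,c["fy"],c["cy"]],[0,0,1]]); c["R"]=np.array(c["R"]);c["t"]=np.array(c["t"]); c["pixels"]=np.array(c["pixels"]); return c
def plane(c,uv,z):
    """cast ray of pixel uv onto plane at height z"""
    o=-c["R"].T@c["t"]; d=c["R"].T@np.linalg.inv(c["K"])@np.array([uv[0],uv[1],1.0])
    return o+d*(z-o[2])/d[2]
def tri(c1,u1,c2,u2):
    P=[c["K"]@np.c_[c["R"],c["t"]] for c in (c1,c2)]
    X=cv2.triangulatePoints(P[0],P[1],np.float64(u1).reshape(2,1),np.float64(u2).reshape(2,1))[:,0]
    return X[:3]/X[3]
def proj(c,X):
    p=c["K"]@(c["R"]@np.array(X)+c["t"]); return p[:2]/p[2]
E
python3 - <<'E'
from h import *
import pickle
d={}
for n in("top","side"):
    c=cam(n); d[n]=c; cv2.imwrite(f"pics/{n}0.png",c["pixels"])
    print(n,-c["R"].T@c["t"],c["R"][2],c["fx"])
    hsv=cv2.cvtColor(c["pixels"],cv2.COLOR_BGR2HSV)
    for nm,lo,hi in(("red",(0,120,60),(6,255,255)),("red2",(172,120,60),(180,255,255)),("blue",(95,80,40),(125,255,255))):
        m=cv2.inRange(hsv,lo,hi)
        for k in cv2.findContours(m,cv2.RETR_EXTERNAL,cv2.CHAIN_APPROX_SIMPLE)[0]:
            if cv2.contourArea(k)>40: print(nm,cv2.contourArea(k),cv2.boundingRect(k),cv2.minAreaRect(k))
pickle.dump(d,open("c0.pkl","wb"))
E
```

```text
pics
top [0.50302775 0.08844954 1.15630359] [ 0.06887546 -0.00564335 -0.9976093 ] 542.2792690539983
red 1069.5 (215, 366, 33, 43) ((231.22280883789062, 387.22772216796875), (41.095035552978516, 29.652109146118164), 84.2894058227539)
red 631.5 (377, 225, 25, 36) ((388.7322998046875, 242.5205841064453), (34.2833366394043, 22.855558395385742), 85.60128784179688)
red 1161.0 (79, 222, 36, 46) ((96.56809997558594, 244.58950805664062), (44.03907012939453, 33.74665451049805), 86.42366790771484)
red 509.0 (166, 86, 42, 34) ((186.43585205078125, 102.31893920898438), (44.943599700927734, 12.600379943847656), 32.61924362182617)
blue 708.5 (527, 382, 33, 38) ((547.4117431640625, 403.14703369140625), (23.15230941772461, 48.19110107421875), 30.963754653930664)
blue 8375.0 (170, 282, 113, 93) ((225.33355712890625, 328.5855407714844), (82.59980773925781, 108.12674713134766), 83.82982635498047)
blue 4572.5 (336, 163, 91, 74) ((380.8631591796875, 199.33865356445312), (59.97125244140625, 80.83963775634766), 78.31063079833984)
blue 8605.0 (39, 145, 117, 85) ((96.69451904296875, 187.39027404785156), (80.2
[... 1214 characters left out ...]
058594, 30.861587524414062), 35.90972137451172)
blue 13675.5 (70, 283, 162, 137) ((148.3553924560547, 357.8212890625), (131.7370147705078, 153.043701171875), 16.326854705810547)
blue 10912.5 (324, 223, 104, 134) ((381.17803955078125, 287.50244140625), (102.9486312866211, 121.45704650878906), 12.094757080078125)
blue 2670.5 (268, 139, 57, 63) ((295.344970703125, 169.45208740234375), (54.318199157714844, 59.91299819946289), 4.184916019439697)
blue 48.0 (527, 55, 6, 16) ((529.5, 62.5), (5.0, 15.0), 0.0)
blue 257.5 (452, 49, 17, 32) ((458.22540283203125, 63.2435188293457), (13.18275260925293, 32.52424240112305), 14.743562698364258)
blue 399.0 (542, 47, 18, 30) ((550.5, 61.5), (29.0, 17.0), 90.0)
```

View pics/top0.png

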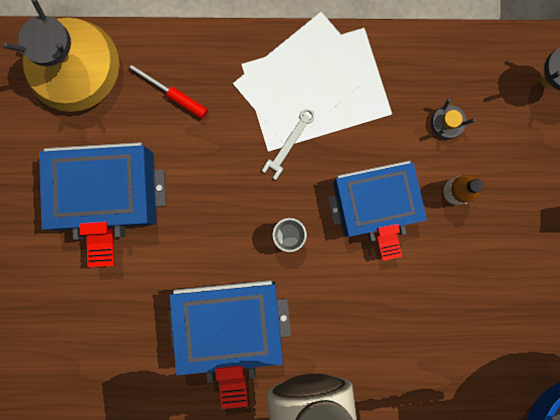

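View pics/side0.png

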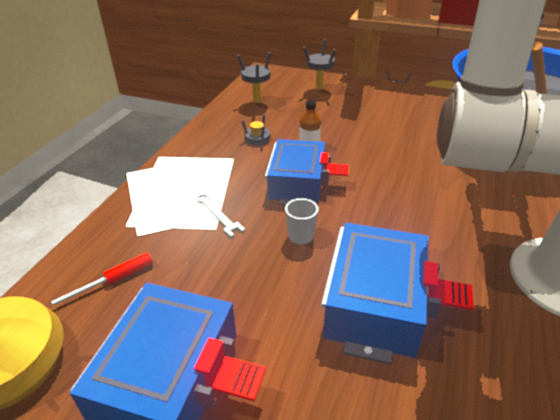

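Top view: there are three blue cases, at (96,187), (225,328) and (381,199). At about 498 px/m, the one at (381,199) measures 81x60 px, which is 160x120 mm. The other two are about 110 px wide, so too big. The cup is at (289,235), the bottle at (465,190), the burner head at (449,121) and the wrench at (290,145). In the side view the small case is at (297,170) with its tab at (333,167). I'll confirm this in an enlarged crop and by triangulating.

```bash
python3 - <<'E'
from h import *
import pickle
d=pickle.load(open("c0.pkl","rb")); t,s=d["top"],d["side"]
a=cv2.resize(t["pixels"][150:275,320:440],None,fx=3.3,fy=3.3,interpolation=cv2.INTER_CUBIC)
b=cv2.resize(s["pixels"][130:210,260:360],None,fx=3.95,fy=3.95,interpolation=cv2.INTER_CUBIC)
im=np.zeros((420,796,3),np.uint8); im[:a.shape[0],:396]=a[:,:396]; im[:b.shape[0],400:795]=b[:,:395]
cv2.imwrite("pics/crop.png",im)
E
```

```text
(no output)
```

View pics/crop.png

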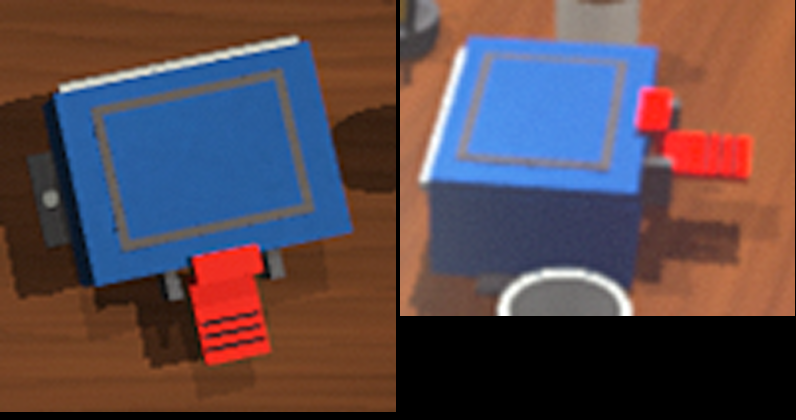

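The crop confirms it: this case is a single small box with a red nose and a striped ledge. In the top view the ledge's outer edge runs from crop (208,363) to (270,352), and all the lid corners are clear in both views. Next I'll triangulate.

```bash
python3 - <<'E'
from h import *
import pickle
np.set_printoptions(precision=4,suppress=True)
d=pickle.load(open("c0.pkl","rb")); t,s=d["top"],d["side"]
T=lambda x,y:np.array([x/3.3+320,y/3.3+150]); S=lambda x,y:np.array([(x-400)/3.95+260,y/3.95+130])
pts=dict(BL=((60,95),(432,180)),BR=((302,44),(467,38)),FR=((352,231),(655,48)),FL=((95,285),(638,190)),eL=((208,363),(747,178)),eR=((270,352),(752,136)))
W={}
for k,(a,b) in pts.items():
    X=tri(t,T(*a),s,S(*b)); z=.0685 if k[0] in"BF" else .0465; W[k]=plane(t,T(*a),z); print(k,X,W[k],plane(s,S(*b),z))
print("size",np.linalg.norm(W["FR"]-W["FL"]),np.linalg.norm(W["BR"]-W["BL"]),np.linalg.norm(W["FR"]-W["BR"]),np.linalg.norm(W["FL"]-W["BL"]))
y=W["FL"]-W["FR"]+W["BL"]-W["BR"]; x=W["BL"]+W["BR"]-W["FL"]-W["FR"]
print("yaw",np.arctan2(-y[0],y[1]),np.arctan2(x[1],x[0]))
c=sum(W[k] for k in("BL","BR","FL","FR"))/4; print("centre",c)
e=(W["eL"]+W["eR"])/2; print("edge mid",e,"along",np.linalg.norm(e[:2]-c[:2]), np.arctan2(*(c-e)[1::-1]))
for n,uv,z in(("cup",(289,235),.075),("bottle",(476,185),.13),("burner",(449,121),.04)): print(n,plane(t,uv,z))
print(bot.current_tool_rot(),bot.current_ee_pos())
E
```

```text
BL [ 0.6375 -0.0422  0.0595] [ 0.6359 -0.0413  0.0685] [ 0.6332 -0.0301  0.0685]
BR [ 0.6704 -0.1904  0.0647] [ 0.6679 -0.19    0.0685] [ 0.6707 -0.1837  0.0685]
FR [ 0.5548 -0.2198  0.064 ] [ 0.5532 -0.2189  0.0685] [ 0.5548 -0.2119  0.0685]
FL [ 0.5202 -0.0621  0.0673] [ 0.5199 -0.062   0.0685] [ 0.5201 -0.0603  0.0685]
eL [ 0.4728 -0.1362  0.0381] [ 0.4723 -0.1347  0.0465] [ 0.4714 -0.1239  0.0465]
eR [ 0.4797 -0.1738  0.043 ] [ 0.4791 -0.1732  0.0465] [ 0.4796 -0.1683  0.0465]
size 0.1604244952650174 0.15216462084097282 0.11832379395928888 0.1178858496991109
yaw 0.21080114292059488 0.21182764548925836
centre [ 0.5942 -0.1281  0.0685]
edge mid [ 0.4757 -0.1539  0.0465] along 0.12131211999236675 0.21470670868056188
cup [0.5221 0.0581 0.075 ]
bottle [ 0.6175 -0.2968  0.13  ]
burner [ 0.7618 -0.2771  0.04  ]
[-3.0966 -0.5201 -0.0001] [ 0.1878 -0.5429  0.2137]
```

```bash
cat >> h.py <<'E'
from scipy.spatial.transform import Rotation as Rot
YAW=0.2125; C=np.array([0.5945,-0.1281,0])
RC=Rot.from_euler("z",YAW)
def P(x,y,z): return C+RC.apply([x,y,z])
def hv(flip): return (RC*Rot.from_euler("x",np.pi)*Rot.from_euler("z",np.pi*flip)).as_rotvec()
E
python3 - <<'E'
from h import *
np.set_printoptions(precision=4,suppress=True)
for f in(0,1): print(f,bot.inverse_kinematics(P(-.107,0,.13),hv(f)))
q=bot.current_joints()
best=min((f for f in(0,1) if bot.inverse_kinematics(P(-.107,0,.13),hv(f)) is not None),key=lambda f:np.abs(np.array(bot.inverse_kinematics(P(-.107,0,.13),hv(f)))-q).max())
bot.goto(P(-.107,0,.13),hv(best)); bot.set_gripper(0.0,20)
print(best,bot.current_ee_pos(),bot.current_clock(),bot.current_contact_force(),bot.current_opening())
c=cam("wrist"); s=cam("side"); print(proj(c,P(-.105,0,.0465)),proj(c,P(-.122,.02,.0465)),proj(c,P(-.122,-.02,.0465)),proj(c,P(-.06,.08,.0685)))
cv2.imwrite("pics/hover.png",np.hstack([cv2.resize(c["pixels"],(400,300)),cv2.resize(s["pixels"],(400,300))]))
E
```

```text
0 [-0.5345  0.0798  1.8571 -0.      1.2047  0.8238]
1 [-0.5345  0.0798  1.8571 -0.      1.2047 -2.3178]
0 [ 0.4899 -0.1506  0.13  ] 3.275 [-0.2649  0.4326  0.299 ] 0.003956944661459947
[278.8013 211.0065] [256.2321 229.4914] [301.4405 229.4749] [173.5862 162.1961]
```

View pics/hover.png

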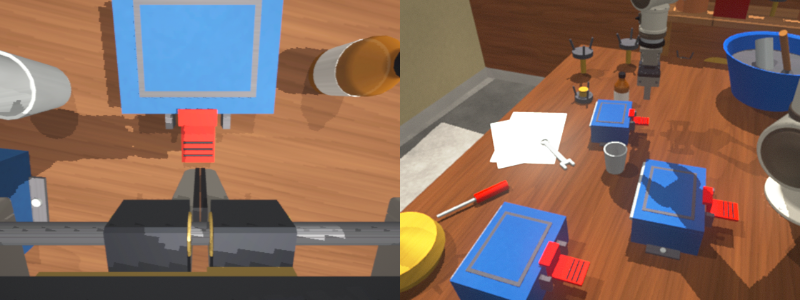

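The wrist view puts the ledge's outer edge at full-resolution pixels (258..298, 228). The prediction was (256..301, 229), so the estimate holds and the fingers hang over the ledge. Now I'll press, watching the force.

```bash
python3 - <<'E'
from h import *
np.set_printoptions(precision=3,suppress=True)
x=-.107
bot.line_to(P(x,0,.052),max_speed=.08); f0=np.array(bot.current_contact_force())[2]; print(f0)
for z in np.arange(.0475,.0345,-.0015):
    bot.line_to(P(x,0,z),max_speed=.02)
    f=bot.current_contact_force()[2]-f0; print(round(z,4),round(bot.current_ee_pos()[2],4),round(f,2))
    if f>12: break
    if z<.0375 and f<1.0 and False: break
bot.hold(1.2)
bot.line_to(P(x,0,.052),max_speed=.05); bot.line_to(P(-.115,0,.12),max_speed=.1)
bot.hold(.3); print(bot.current_clock())
s=cam("side");t=cam("top"); w=cam("wrist")
cv2.imwrite("pics/open.png",np.hstack([cv2.resize(w["pixels"],(400,300)),cv2.resize(s["pixels"][60:270,240:520],(400,300))]))
E
```

```text
0.038882781028706355
0.0475 0.0474 -1.11
0.046 0.0462 0.58
0.0445 0.0446 1.59
0.043 0.0431 2.41
0.0415 0.0416 2.53
0.04 0.0402 4.36
0.0385 0.0389 5.92
0.037 0.0375 6.3
0.0355 0.037 12.78
9.6917
```

View pics/open.png

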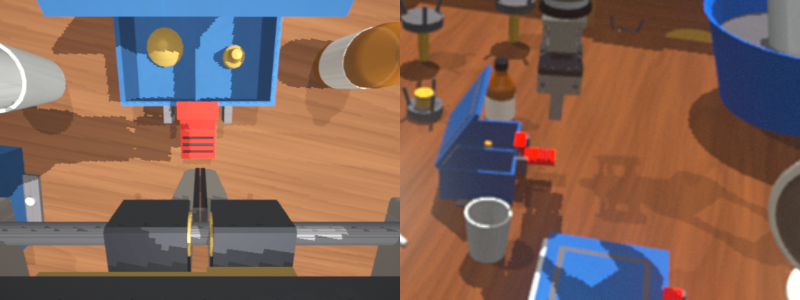

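The tab tripped and the lid stands at about 1 rad (lip near (490,70) in the side crop). The brass parts are in the case, and the tab has sprung back. Now I'll push the lid.

```bash
python3 - <<'E'
from h import *
np.set_printoptions(precision=2,suppress=True)
bot.line_to(P(-.10,0,.13),max_speed=.1); bot.line_to(P(-.04,0,.13),max_speed=.08)
f0=np.array(bot.current_contact_force())
for x in list(np.arange(-.03,.0601,.01))+[.065]:
    bot.line_to(P(x,0,.13),max_speed=.05)
    f=RC.inv().apply(np.array(bot.current_contact_force())-f0); print(round(x,3),f)
    if np.linalg.norm(f)>15: print("stop");break
bot.hold(.5)
bot.line_to(P(-.06,0,.14),max_speed=.12); bot.hold(1.5); print(bot.current_clock())
s=cam("side");t=cam("top");w=cam("wrist")
cv2.imwrite("pics/end.png",np.hstack([cv2.resize(t["pixels"][60:285,250:550],(400,300)),cv2.resize(s["pixels"][60:270,200:480],(400,300))]))
E
```

```text
-0.03 [-1.2  -0.5  -0.55]
-0.02 [ 0.04  0.08 -0.88]
-0.01 [-0.32  0.81 -0.14]
0.0 [-1.05  0.31 -0.47]
0.01 [-0.78 -0.61 -0.64]
0.02 [-0.94  1.3  -0.68]
0.03 [0.41 0.43 0.22]
0.04 [-1.32  0.94 -0.84]
0.05 [-0.47  0.37  0.92]
0.06 [-0.3   1.33 -0.99]
0.065 [ 0.83  0.96 -0.25]
18.0167
```

View pics/end.png

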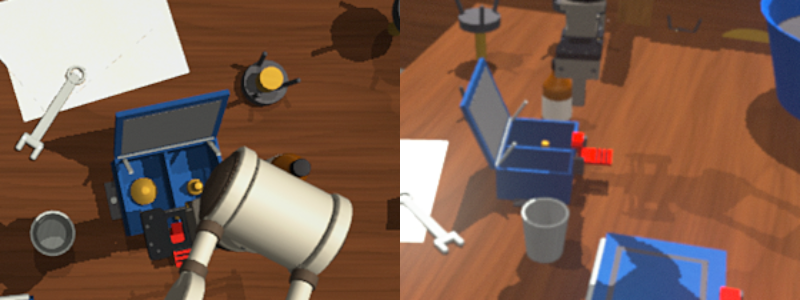

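The lid leans back past upright, with its top edge at crop (116,112)–(228,92) in the top view. The bystanders and brass parts look unmoved. I'll back off, check the angle numerically, and hand in if it's at the stop.

```bash
python3 - <<'E'
from h import *
import pickle
np.set_printoptions(precision=3,suppress=True)
bot.line_to(P(-.14,0,.2),max_speed=.12); bot.hold(1.0)
t=cam("top");s=cam("side")
# lip corner from the two pictures (side crop 467,62 / 482,..): compare predictions for several angles
hsv=lambda c:cv2.inRange(cv2.cvtColor(c["pixels"],cv2.COLOR_BGR2HSV),(95,80,40),(125,255,255))
m=hsv(t)[100:200,320:440]; r,cc=np.nonzero(m); k=np.argmin(cc*-0+r); print("top-most blue px in top view",cc[k]+320,r[k]+100)
for a in(1.57,1.7,1.8,1.95):
    o=lambda y,h:P(.06-.12*np.cos(a)+h*np.sin(a),y,.0605+.12*np.sin(a)+h*np.cos(a))
    print(a,"outer/inner -y corner, top",proj(t,o(-.08,.008)),proj(t,o(-.08,0)),"outer/inner -y corner, side",proj(s,o(-.08,.008)),proj(s,o(-.08,0)))
ms=hsv(s)[80:200,235:300]; r,cc=np.nonzero(ms); k=np.argmin(r); print("side topmost blue",cc[k]+235,r[k]+80)
d0=pickle.load(open("c0.pkl","rb"))
for n,c,b in(("top",t,(130,190,260,320)),("cup",t,(215,255,268,310)),("bottle",t,(175,205,440,485)),("head",t,(98,140,425,470))):
    q=lambda c:cv2.cvtColor(c["pixels"][b[0]:b[1],b[2]:b[3]],cv2.COLOR_BGR2GRAY).astype(np.float32)
    print(n,"shift px",cv2.phaseCorrelate(q(d0["top"]),q(t)))
t2=cam("top"); print("still",np.abs(t2["pixels"][130:240,330:430].astype(int)-t["pixels"][130:240,330:430]).mean(), bot.current_clock())
E
```

```text
top-most blue px in top view 419 127
1.57 outer/inner -y corner, top [428.104 148.803] [429.098 153.063] outer/inner -y corner, side [274.738  96.4  ] [278.065  96.588]
1.7 outer/inner -y corner, top [425.867 140.78 ] [427.009 144.884] outer/inner -y corner, side [268.336  96.837] [271.611  96.619]
1.8 outer/inner -y corner, top [423.982 134.927] [425.219 138.847] outer/inner -y corner, side [263.56   97.704] [266.75   97.178]
1.95 outer/inner -y corner, top [420.95  126.843] [422.296 130.396] outer/inner -y corner, side [256.769  99.835] [259.763  98.867]
side topmost blue 257 100
top shift px ((0.0016317951575004486, -0.00048100958875707533), 0.9540858434968524)
cup shift px ((0.51092439594753, -0.009271631401542635), 0.9889426986376445)
bottle shift px ((0.49286132896065027, -0.05127690023945952), 0.9951707658061275)
head shift px ((0.5060272490170803, 0.49259959449162594), 0.9914969875194408)
still 1.2752424242424243 20.3
```

Both views put the lid at 1.95 rad, its stop, and nothing around it has shifted.

```bash
python3 -c "
from workcell import bot
print(bot.job_done())"
```

```text
the job is handed in; nothing more can be done
None
```

I pressed the tab, the lid sprang up by itself, and I pushed it gently back to its stop (about 1.95 rad in both camera views). The bystanders had not shifted, the brass parts still looked in place, and I handed the job in just after 20 s; the call returned no verdict.

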